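# Shift the platform shaker into third

### The job

The shaker is loaded and its motor is stopped: shift its gear lever from the left leg of the H gate into third, the forward slot on the right as you face the shaker from the robot's side. Push the knob with the outside of your fingers, never taking the lever between them: to neutral, across to the right leg, then straight forward until it is fully home, without dipping into fourth (back right) or forcing it. Leave the flasks and everything else where they stand and come away from the lever.

Things in the scene. Friction and masses are not known exactly. Their poses are not given: they have to be found in the camera images.
- shaker: Platform shaker, a fixed white casting, 360 mm deep (x), 340 mm wide (y). Origin: centre of its underside, on the bench; x points forward (away from the operator), y to the operator's left; yaw within 0.3 rad. Near part (x -180 to -50 mm): gear head, flat deck 100 mm high with the gate. Far part (x -30 to 177 mm): platform, rails up to 117 mm, two flasks, tops at 132 mm.
- gate (a point): Centre of the H gate, in the top face of the aluminium gate plate (110 x 100 x 10 mm), 110 mm above the bench, at shaker x -115 mm. Cross-channel along the shaker's y; left leg (+y) and right leg (-y) along its x. First = forward left, second = back left, third = forward right, fourth = back right, marked by 1 to 4 black pips beyond the slot ends.
- knob (a point): Centre of the black ball knob, 36 mm wide, on the gear lever, about 200 mm above the bench; below it a collar and a steel shank 10 mm thick go down into the gate. It swings about a pivot 80 mm below point gate: with a = gear_across, f = gear_fore, the knob centre lies from the pivot, in the shaker's axes, at 170 mm x (sin f, -cos f sin a, cos f cos a).
- third (a point): Fixed point of the shaker: where the knob centre stands when the lever is fully home in third (45 mm forward and 30 mm right of the gate's centre).
- gear_across (a joint): Sideways angle of the lever (rad): -0.18 at the stop in the left leg, +0.18 in the right leg. It passes across only with gear_fore within about 0.03 of 0; the tongues' rounded noses steer it there from about 0.07 off. Starts in the left leg. Needs about 3 N at the knob and stays where it is left.
- gear_fore (a joint): Fore-and-aft angle (rad): +0.27 fully forward, 0 neutral (the cross-channel), -0.27 fully back; the stops give a little. Starts anywhere in the left leg, from first through neutral to second. Needs about 4 N at the knob and stays where it is left.
- flask: Clear culture flask with blue cap lying loose on the near half of the platform (another lies clamped behind it), neck to the shaker's left: 75 x 145 x 36 mm. Origin: under its middle. Leave alone.
- cap: Spare screw cap, 33 mm wide, 20 mm high, standing on the deck left of the gate. Origin: centre of its underside. Leave alone.
- timer: White bench timer, 62 x 55 x 18 mm, lying on the deck right of the gate. Origin: centre of its underside. Leave alone.
- bottle: Medium bottle, 68 mm wide, 150 mm high, on the bench right of the shaker. Origin: centre of its underside. Leave alone.
- dishes: Stack of three dishes, 88 mm wide, 45 mm high, on the bench right of the shaker. Origin: centre of its underside. Leave alone.
- tube_rack: Blue tube rack, 66 x 120 x 51 mm, on the bench left of the shaker. Origin: centre of its underside. Leave alone.
- tip_box: Grey pipette-tip box, 82 x 120 x 75 mm, on the bench left of the shaker, nearer the robot. Origin: centre of its underside. Leave alone.

How it is judged:
By the outcome, as a careful person would: the job done as asked, in the order asked, and still so for the second after the job is handed in, with the robot touching nothing.
It also fails if it takes over 64 s, if anything falls off the work surface, if the arm or the gripper's body presses on something with over 40 N, if the wrist force passes 120 N, or if a joint passes its speed limit or range.

### The arm

A 7-joint arm with a two-finger parallel gripper is mounted at the origin on the work surface. World frame = base frame: x ahead of the robot, y to its left, z up, the work surface at z = 0. Lengths are in m, angles in rad, forces in N, time in s.
With the tool pointing down it reaches from about 0.425 to 0.925 m from the base axis. Payload 6.8 kg.
Tool frame: the origin (TCP) lies on the mounting face of the last link; the fingertips stand 173 mm ahead of it and the grasp point (between the pads) lies 155 mm ahead of it; z points along the fingers, y is the line along which they close (so a half turn about z gives the same grasp; the last joint's range is limited). The gripper opens to 85 mm and grips with 20 to 120 N. Pads are 22 mm wide; open, the fingers measure 114 mm over their backs; the gripper's body (76 mm by 85 mm) begins 54 mm behind the grasp point. The pads swing forward as they close: fully open they stand 13 mm farther back than shut.
Start: joints at [1.099, 0.477, 0.022, 1.555, -0.011, 1.109, -0.083], TCP at [0.24, -0.631, 0.405] pointing down, gripper open.
Joint ranges: [-2.96, 2.96], [-0.34, 2.1], [-1.41, 1.46], [0.24, 2.44], [-1.37, 4.51], [0.17, 1.92], [-2.96, 2.96]. Speed limits (rad/s): [2.39, 2.39, 3.14, 3.14, 3.14, 3.14, 3.14].

### API

Orientations are given as a unit quaternion [w, x, y, z].
In Python, from station import bot gives the robot as it stands. The module is installed in compiled form; this text tells all that it offers.
- The arm moves only by the shell command python3 -m pendant 'ROWS' [FORCE]. ROWS is JSON, a list of rows, each a list of 5 numbers: the finger opening in m, from 0 to 0.0854, then the shift along the tool's x, y, z in m, then the turn about the tool's z in degrees. In form: [[jaw, x, y, z, yaw], ...]. A call has 1 to 12 rows; each row shifts and turns the commanded pose from where the row before left it, along the tool's axes as they then stand; what a row does not reach is not made up. A row lasts 1/12 s, in which the tool goes at most 41.7 mm and 7.16 degrees, less where a joint would pass 70% of its speed; a pose out of reach is approached as far as the arm can. A call with a gripper value outside its range is refused whole. The fingers move at their own pace and stop on an object; FORCE is the grip in N (left out, the last holds). Time passes only in rows, so rows that do not move let the fingers close. It gives the time, the measured TCP pose, the force, the opening and the grip force at its end, in the units of the state.
- bot.get_obs(): the state, without advancing time (a new reading comes with each control period).
- bot.read_camera(name): name is "side" or "top" or "wrist"; returns (picture, depth): 384x512x3 uint8, blue, green, red; 384x512 float32, m along the optical axis (not along the pixel's ray), 0 where there is no reading.
- bot.camera_model(name): a dict with "intrinsics" (3x3 intrinsics, pixels), "R" (3x3) and "t" (3): a world point X has camera coordinates R X + t. Camera axes: x right, y down, z forward; pixel columns grow to the right and rows downward; lengths in m; the calibration is good to about 2 mm. A picture is of the moment at which its call begins: read the wrist's pose just before it. camera_model takes no time and is no camera call; for the wrist camera it gives the pose at the moment of the call.
- bot.hand_in(): hands the job in; it is judged then, once.
Trained networks look in the newest picture that a camera, given by its name, has taken for a name from the list of things; names that differ only in an ending like _2 or _b are one class to them, and where a whole thing is asked for, a point or a joint stands for the part that bears it (a point fixed in the world has none). Each returns a list of dicts, best first, with "score" (0 to 1); they miss things now and then, are a little off and sometimes report something else, mostly with a low value. They report only what shows in the picture. A call takes as long as a camera call.
- bot.boxes_of(name, camera): "at" ([column, row] in pixels, amid what is visible of it).
- bot.trace(name, camera): "mask" (384x512 bool, what is visible of it) and "at" ([column, row] in pixels, amid what is visible of it).
- bot.pinpoint(name, camera): "at" ([column, row] in pixels: a listed point, or the origin of a listed thing).
The state is a dict: "t": time; "q": joint angles; "joint_vel": joint speeds; "joint_torque": joint torques, N m; "eef_pos": TCP position; "tool_rot": TCP orientation; "contact_force": force on the tool from outside, world axes, zero at the start; "torque": the same for the moment, N m; "gripper_width": opening from 0.0 (shut) to 1.0 (fully open); "grasp_force": force on a finger pad.
Only numpy, scipy, OpenCV 4.12 (cv2) and the standard library are available. Lean on these libraries where they do the work, as an engineer would, in place of code of your own. Each camera call takes 0.05 s, during which the arm holds its last target. There are 200 camera calls.

## Working session

There is one attempt and no reset: what is moved stays moved. The work goes in short steps, Python scripts to look and compute and a shell command to move; the robot and the scene stay as the last step left them, time stands still between calls to the robot, and variables do not carry over. Pictures are saved under pics/ and viewed, at most 10 in all, crops included, and the job is handed in when it is done.

```bash
mkdir -p pics; cat > h.py <<'E'
import numpy as np, cv2
from station import bot
def w(cam,px,d=None,z=None):
    m=bot.camera_model(cam);K,R,t=map(np.array,(m["intrinsics"],m["R"],m["t"]))
    r=np.linalg.inv(K)@[px[0],px[1],1]
    if d is None:
        c=-R.T@t; v=R.T@r; return c+v*(z-c[2])/v[2]
    return R.T@(r*d-t)
E
python3 - <<'E'
from h import *
o=bot.get_obs();print(o["t"],o["eef_pos"],o["tool_rot"],o["gripper_width"])
ims=[]
for c in("side","top"):
    p,d=bot.read_camera(c);ims.append(p)
    for n in("knob","gate","third","shaker"):
        r=bot.pinpoint(n,c)
        for e in r[:2]:
            u,v=map(int,e["at"]);dd=d[min(v,383),min(u,511)]
            print(c,n,e["score"],e["at"],w(c,e["at"],dd) if dd>0 else None, w(c,e["at"],z={"knob":.2,"gate":.11,"third":.194,"shaker":0}[n]))
for n,i in zip("st",ims): cv2.imwrite(f"pics/{n}1.png",i)
E
```

```text
0.0 [ 0.24010966 -0.63055086  0.40371561] [-8.86679316e-04  9.83499660e-01  1.80907667e-01 -2.19152624e-04] 1.000903525128744
side knob 0.46 [200.6, 216.7] [0.61889576 0.15585747 0.12710531] [0.55432741 0.20456193 0.2       ]
side knob 0.45 [235.9, 220.9] [0.46507894 0.15796214 0.20436597] [0.46837292 0.15471254 0.2       ]
side gate 0.59 [234.8, 231.5] [0.51624954 0.11501705 0.09801864] [0.50767031 0.12336137 0.11      ]
side third 0.81 [227.0, 197.9] [0.65007051 0.01073707 0.09223469] [0.55989093 0.0949932  0.194     ]
side shaker 0.77 [209.1, 243.2] [0.53972936 0.1995022  0.09999288] [ 6.14627756e-01  1.40876084e-01 -1.11022302e-16]
top knob 0.7 [208.5, 207.2] [0.47712299 0.14613399 0.21120821] [0.47845845 0.14759758 0.2       ]
top gate 0.72 [219.5, 199.2] [0.51551099 0.12801022 0.10152281] [0.51432761 0.12712537 0.11      ]
top gate 0.68 [113.4, 194.7] [0.53019106 0.47531535 0.04245848] [0.52042752 0.4505057  0.11      ]
top third 0.64 [228.9, 180.4] [0.5741239  0.1013459  0.10324604] [0.55713573 0.09381672 0.194     ]
top shaker 0.74 [223.6, 173.0] [0.59915145 0.11957171 0.09227902] [0.61812448 0.12850823 0.        ]
```

View pics/s1.png

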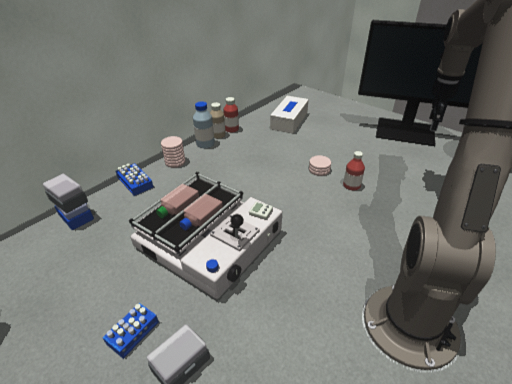

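View pics/t1.png

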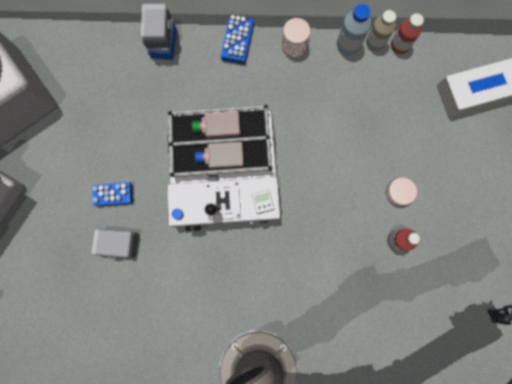

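The pictures show the knob back-left at about (209,208) in the top view, i.e. in or near second, with the gate at (221,200). Next I need the yaw and a refined knob position from depth.

```bash
cat >> h.py <<'E'
def cloud(cam):
    p,d=bot.read_camera(cam);m=bot.camera_model(cam);K,R,t=map(np.array,(m["intrinsics"],m["R"],m["t"]))
    v,u=np.mgrid[:384,:512];r=np.stack([u,v,np.ones_like(u)],-1)@np.linalg.inv(K).T
    X=(r*d[...,None]-t)@R; X[d<=0]=np.nan
    return p,X
def knob(X,c=(.5,.13)):
    from scipy.optimize import least_squares
    P=X.reshape(-1,3);P=P[np.isfinite(P[:,0])]
    P=P[(np.hypot(P[:,0]-c[0],P[:,1]-c[1])<.09)&(P[:,2]>.185)&(P[:,2]<.23)]
    if len(P)<6:return len(P),None
    s=least_squares(lambda q:np.linalg.norm(P-q,axis=1)-.018,[*P[:,:2].mean(0),.197],loss="soft_l1",f_scale=.002)
    return len(P),s.x,np.sqrt(np.mean(s.fun**2))
E
python3 - <<'E'
from h import *
p,X=cloud("top")
m=(abs(X[...,2]-.1)<.006)&(np.hypot(X[...,0]-.51,X[...,1]-.13)<.22)&(X[...,0]<.56)
r=cv2.minAreaRect((X[m][:,:2]*1000).astype(np.float32));print(r)
print(knob(X)); p,X=cloud("side");print(knob(X))
E
```

```text
((493.1416320800781, 117.41838836669922), (133.4936065673828, 343.10137939453125), 0.00023493838671129197)
(122, array([0.47510179, 0.14204952, 0.19391343]), np.float64(0.0016289245960566113))
(132, array([0.4751451 , 0.14522179, 0.19376812]), np.float64(0.0010828159272953668))
```

```bash
python3 - <<'E'
from h import *
p,X=cloud("top")
m=(abs(X[...,2]-.1)<.006)&(np.hypot(X[...,0]-.51,X[...,1]-.13)<.25)
E=[]
for c in range(176,276):
    if 185<c<210: continue
    v=np.where(m[:,c])[0]
    if len(v):E.append(X[v.max(),c,:2])
E=np.array(E);f=np.polyfit(E[:,1],E[:,0],1)
f=np.polyfit(*E[abs(np.polyval(f,E[:,1])-E[:,0])<.004].T[::-1],1)
yaw=-np.arctan(f[0]);print("yaw",yaw,len(E))
g=[];
for c in("top","side"):
    if c=="side":bot.read_camera(c)
    r=bot.pinpoint("gate",c)[0]["at"];g.append(w(c,r,z=.11)[:2])
x=np.array([np.cos(yaw),np.sin(yaw)]);y=np.array([-x[1],x[0]])
for q in g+[w("top",(bot.boxes_of("shaker","top")[0]["at"]),z=.1)[:2]]:print(q)
# near edge distance to gate should be 65 mm
print("edge x at gate y",np.polyval(f,.127))
k=np.array([.4751,.1437])
for q in g:
    print("knob in gate frame",(k-q)@x,(k-q)@y)
E
```

```text
yaw 0.09280684176478546 76
[0.52170665 0.12560424]
[0.49937703 0.13312014]
[0.59900177 0.13835137]
edge x at gate y 0.4482069961122258
knob in gate frame -0.044729077788926604 0.02233709754199549
knob in gate frame -0.023192080323325932 0.012784168296055195
```

```bash
python3 -m pendant '[[0,0.033,-0.021,0,0],[0,0.033,-0.021,0,0],[0,0.033,-0.021,0,0],[0,0.033,-0.021,0,0],[0,0.033,-0.021,0,0],[0,0.033,-0.021,0,0],[0,0.033,-0.021,0,0],[0,0.033,-0.021,0,0],[0,0.033,-0.021,0,0],[0,0.033,-0.021,0,0],[0,0.033,-0.021,0,0],[0,0.033,-0.021,0,0]]' 30
python3 -m pendant '[[0,0,0,0,5.2],[0,0,0,0,5.2],[0,0,0,0,5.2],[0,0,0,0,0]]'
```

```text
t: 1.85
eef_pos: [0.5214, -0.2528, 0.405]
tool_rot: [0.0, 0.984, 0.181, 0.0]
contact_force: [0.3, 0.1, -0.4]
gripper_width: -0.002
grasp_force: 0.0
t: 2.18
eef_pos: [0.5208, -0.2541, 0.4048]
tool_rot: [0.0, 0.999, 0.044, 0.0]
contact_force: [0.4, -0.0, -0.2]
gripper_width: 0.006
grasp_force: 0.0
```

```bash
python3 -m pendant '[[0,-0.008,-0.033,0,0],[0,-0.008,-0.033,0,0],[0,-0.008,-0.033,0,0],[0,-0.008,-0.033,0,0],[0,-0.008,-0.033,0,0],[0,-0.008,-0.033,0,0],[0,-0.008,-0.033,0,0],[0,-0.008,-0.033,0,0],[0,0,0,0,0]]'
python3 - <<'E'
from h import *
p,X=cloud("wrist");cv2.imwrite("pics/w1.png",p)
print(bot.camera_model("wrist"));print(knob(X))
for n,z in(("gate",.11),("third",.194),("knob",.195)):
    for e in bot.pinpoint(n,"wrist")[:1]:print(n,e,w("wrist",e["at"],z=z))
E
```

```text
t: 2.93
eef_pos: [0.4309, 0.0081, 0.4051]
tool_rot: [-0.001, 0.999, 0.051, 0.0]
contact_force: [-0.2, -0.4, -0.4]
gripper_width: -0.002
grasp_force: 0.0
{'intrinsics': array([[288.01326989,   0.        , 257.92643275],
       [  0.        , 288.01326989, 190.32929197],
       [  0.        ,   0.        ,   1.        ]]), 'R': array([[ 1.01527140e-01, -9.94832584e-01, -6.07309966e-04],
       [-9.46216226e-01, -9.67540897e-02,  3.08728845e-01],
       [-3.07192275e-01, -3.07697100e-02, -9.51149900e-01]]), 't': array([-0.03881209,  0.36949793,  0.51418345])}
(3307, array([0.47615038, 0.1410209 , 0.19439173]), np.float64(0.0005735529437292989))
gate {'at': [48.4, 134.1], 'score': 0.56} [0.46140017 0.19724212 0.11      ]
knob {'at': [47.5, 135.3], 'score': 0.76} [0.47803469 0.13584565 0.195     ]
```

View pics/w1.png

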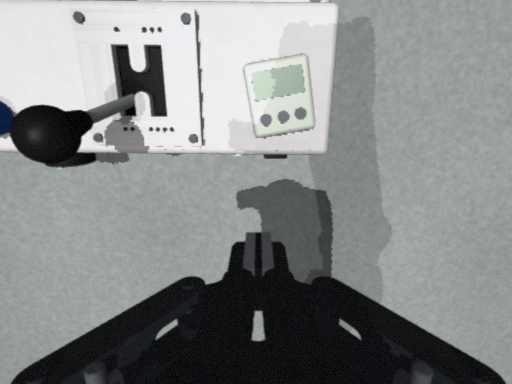

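The wrist view shows the H gate clearly: plate screws at (79,17), (186,18), (194,138), (98,138). The knob is at (47,135), with the shank in the back of the left leg. The four screws give the gate's centre and yaw.

```bash
python3 - <<'E'
from h import *
bot.get_obs()
s=[w("wrist",q,z=.11)[:2] for q in((79,17),(186,18),(194,138),(98,138))]
s=np.array(s);print(s);g=s.mean(0)
dy=(s[0]-s[1])+(s[3]-s[2]);dx=(s[0]-s[3])+(s[1]-s[2])
print(g,np.arctan2(-dy[0],dy[1]),np.arctan2(dx[1],dx[0]))
# slots: legs' ends
for q in((113,45),(133,45),(148,44),(164,44),(150,116),(166,116)):print(w("wrist",q,z=.11))
yaw=np.arctan2(-dy[0],dy[1]);
x=np.array([np.cos(yaw),np.sin(yaw)]);y=np.array([-x[1],x[0]]);k=np.array([.4761,.141])
print((k-g)@x,(k-g)@y,"third",g+.045*x-.03*y)
E
```

```text
[[0.56024465 0.15825349]
 [0.5675867  0.07213848]
 [0.47161001 0.06329905]
 [0.46344998 0.15050943]]
[0.51572284 0.11105011] 0.08920179605866935 0.08581537983474506
[0.5421544  0.13215437 0.11      ]
[0.54370101 0.11562342 0.11      ]
[0.54561513 0.10320704 0.11      ]
[0.54685122 0.08999516 0.11      ]
[0.48746837 0.10283888 0.11      ]
[0.4887972  0.08863673 0.11      ]
-0.03679725912160697 0.033360553692315394 third [0.56321643 0.08517815]
```

```bash
python3 -m pendant '[[0,0.003,-0.026,0,0],[0,0.003,-0.026,0,0],[0,0.003,-0.026,0,0],[0,0.003,-0.026,0,0],[0,0.002,-0.026,0,0],[0,0,0,0.013,0],[0,0,0,0.013,0],[0,0,0,0.013,0],[0,0,0,0.013,0],[0,0,0,0,0],[0,0,0,0,0]]'
python3 - <<'E'
from h import *
p,X=cloud("wrist");cv2.imwrite("pics/w2.png",p);print(knob(X))
E
```

```text
t: 4.05
eef_pos: [0.4353, 0.1323, 0.3523]
tool_rot: [0.0, 0.999, 0.045, -0.001]
contact_force: [0.4, 0.8, 0.1]
gripper_width: -0.003
grasp_force: 0.0
(8751, array([0.46104439, 0.13806765, 0.21209415]), np.float64(0.00876711387797524))
```

View pics/w2.png

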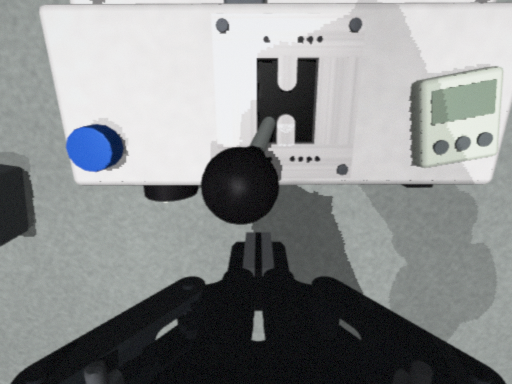

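The knob is centred at (240,185) and the finger at (258,235), so the finger sits about 7 mm right of the knob and about 12 mm behind it. I'll shift left, then push forward and check short of neutral.

```bash
python3 -m pendant '[[0,0,-0.006,0,0],[0,0.006,0,0,0],[0,0.005,0,0,0],[0,0.005,0,0,0],[0,0.005,0,0,0],[0,0.005,0,0,0],[0,0.005,0,0,0],[0,0.005,0,0,0],[0,0,0,0,0],[0,0,0,0,0]]'
cat >> h.py <<'E'
def look(cam="wrist",n=None):
    # finger excluded: knob = black blob ahead of the fingers (rows < 232 keep)
    o=bot.get_obs();p,X=cloud(cam)
    if n:cv2.imwrite(n,p)
    if cam=="wrist":X=X.copy();X[225:]=np.nan
    k=knob(X);g=np.array([.516,.113]);a=.088;x=np.array([np.cos(a),np.sin(a)]);y=np.array([-x[1],x[0]])
    f=np.array(o["eef_pos"][:2])-g
    print(o["t"],"F",np.round(o["contact_force"],1),"finger",np.round([f@x,f@y],4),"z",o["eef_pos"][2])
    if k[1] is not None:
        q=k[1][:2]-g;print("knob",np.round([q@x,q@y,k[1][2]],4),k[0],k[2])
E
python3 -c "
from h import *
look();look('top')"
```

```text
t: 4.93
eef_pos: [0.4705, 0.1426, 0.3526]
tool_rot: [-0.0, 0.999, 0.046, 0.0]
contact_force: [-1.8, -1.1, -0.0]
gripper_width: 0.004
grasp_force: 1.1
4.9333 F [-1.8 -1.1 -0. ] finger [-0.0427  0.0335] z 0.35258851062301183
knob [-0.0149  0.035   0.1977] 3163 0.0004634142918561487
4.9833 F [-2.2  0.9  0.5] finger [-0.0429  0.0335] z 0.3526107481630633
```

```bash
python3 -m pendant '[[0,0.005,0,0,0],[0,0.005,0,0,0],[0,0.005,0,0,0],[0,0,0,0,0],[0,0,0,0,0]]'
python3 -c "
from h import *
look(n='pics/w3.png')"
```

```text
t: 5.45
eef_pos: [0.4856, 0.144, 0.3527]
tool_rot: [-0.0, 0.999, 0.046, 0.0]
contact_force: [-3.1, 0.1, 1.9]
gripper_width: -0.003
grasp_force: 1.0
5.45 F [-3.1  0.1  1.9] finger [-0.0276  0.0335] z 0.35269161074608907
knob [0.0003 0.0352 0.198 ] 3168 0.0004647403177878547
```

View pics/w3.png

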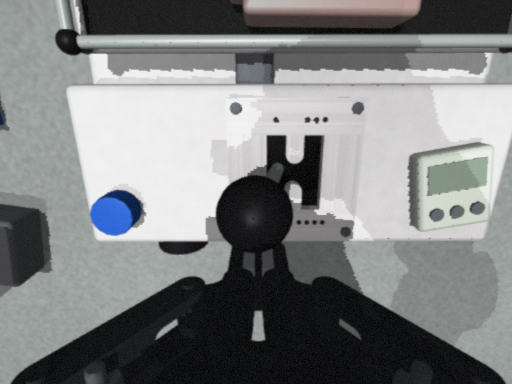

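Neutral is reached: the shank at (277,172) is level with the gap between the tongue noses. Next the finger goes round to the knob's left side.

```bash
python3 -m pendant '[[0,-0.02,0,0,0],[0,0,-0.023,0,0],[0,0,-0.023,0,0],[0,0.016,0,0,0],[0,0.016,0,0,0],[0,0.016,0,0,0],[0,0,0,0,0],[0,0,0,0,0]]'
python3 -c "
from h import *
look('wrist',n='pics/w4.png');look('top')"
```

```text
t: 6.17
eef_pos: [0.5093, 0.1921, 0.3525]
tool_rot: [-0.0, 0.999, 0.045, 0.0]
contact_force: [-0.3, 0.1, 0.1]
gripper_width: 0.001
grasp_force: 0.0
6.1667 F [-0.3  0.1  0.1] finger [0.0003 0.0794] z 0.3525109206170419
6.2167 F [-0.   0.5 -1.6] finger [-0.0005  0.0795] z 0.3524527603991281
knob [0.001  0.0343 0.1991] 33 0.0010854287329234167
```

View pics/w4.png

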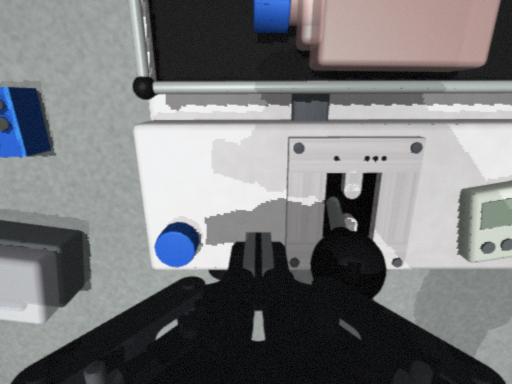

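```bash
python3 -m pendant '[[0,0,0.006,0,0],[0,0,0.006,0,0],[0,0,0.006,0,0],[0,0,0.006,0,0],[0,0,0.006,0,0],[0,0,0.006,0,0],[0,0,0,0,0],[0,0,0,0,0]]'
python3 -c "
from h import *
look('wrist');look('top');look('side')"
```

```text
t: 6.93
eef_pos: [0.5121, 0.1553, 0.3524]
tool_rot: [0.001, 0.999, 0.045, -0.0]
contact_force: [0.5, -0.7, -0.8]
gripper_width: -0.0
grasp_force: 0.0
6.9333 F [ 0.5 -0.7 -0.8] finger [-0.0002  0.0425] z 0.35241747307484916
6.9833 F [-0.1 -1.2  1. ] finger [-0.0003  0.0428] z 0.3522847502566768
7.0333 F [ 0.6 -0.5  0.3] finger [-0.0003  0.043 ] z 0.3522296927507676
knob [-0.0058  0.0363  0.2085] 188 0.008158618193252788
```

```bash
python3 -m pendant '[[0,0,0.006,0,0],[0,0,0.006,0,0],[0,0,0.006,0,0],[0,0,0.006,0,0],[0,0,0,0,0]]'
python3 -c "
from h import *
look('wrist',n='pics/w5.png')"
```

```text
t: 7.5
eef_pos: [0.5145, 0.1309, 0.3527]
tool_rot: [0.0, 0.999, 0.045, 0.0]
contact_force: [0.1, -0.1, 0.4]
gripper_width: -0.0
grasp_force: 0.2
7.5 F [ 0.1 -0.1  0.4] finger [0.0001 0.018 ] z 0.3527173301896178
```

View pics/w5.png

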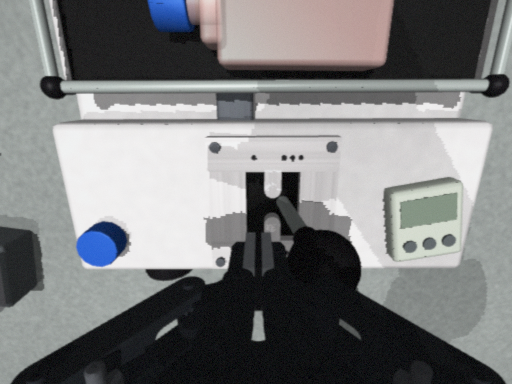

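Lever is crossing in the channel: the knob is at (322,265), touching the finger, and the shank is between the noses. About 15 mm remain to the right stop.

```bash
python3 -m pendant '[[0,0,0.005,0,0],[0,0,0.005,0,0],[0,0,0.004,0,0],[0,0,0,0,0]]'
python3 -m pendant '[[0,0,0.002,0,0],[0,0,0,0,0]]'
python3 -c "
from h import *
look('top');look('side')"
```

```text
t: 7.88
eef_pos: [0.5151, 0.1198, 0.3524]
tool_rot: [-0.001, 0.999, 0.046, -0.0]
contact_force: [-0.5, 6.3, -2.2]
gripper_width: 0.001
grasp_force: 3.3
t: 8.05
eef_pos: [0.5151, 0.1192, 0.3524]
tool_rot: [-0.002, 0.999, 0.047, -0.0]
contact_force: [-0.9, 10.5, -4.4]
gripper_width: -0.0
grasp_force: 5.4
8.05 F [-0.9 10.5 -4.4] finger [-0.0004  0.0063] z 0.35241305188707195
8.1 F [-0.1 11.1 -4. ] finger [-0.0004  0.0063] z 0.3524265069752704
knob [-0.0039  0.0008  0.207 ] 175 0.0073670575657935125
```

About 10 N means the right stop. Next I back off, go round behind the knob and look.

```bash
python3 -m pendant '[[0,0,-0.02,0,0],[0,-0.02,-0.005,0,0],[0,-0.02,0,0,0],[0,-0.02,0,0,0],[0,0,0.018,0,0],[0,0,0.018,0,0],[0,0,0.017,0,0],[0,0,0,0,0],[0,0,0,0,0]]'
python3 -c "
from h import *
look('wrist',n='pics/w6.png')"
```

```text
t: 8.9
eef_pos: [0.4586, 0.0819, 0.3526]
tool_rot: [0.0, 0.999, 0.044, -0.0]
contact_force: [-0.0, 0.4, -0.4]
gripper_width: 0.003
grasp_force: 0.0
8.9 F [-0.   0.4 -0.4] finger [-0.06   -0.0259] z 0.3526356246992006
knob [ 0.001  -0.0229  0.1978] 5583 0.00045433028005192986
```

View pics/w6.png

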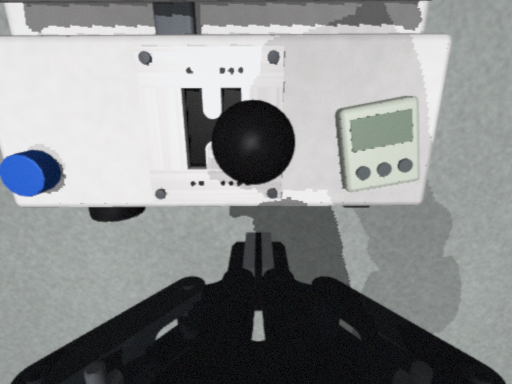

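The lever rests in neutral at the right leg (knob at (253,142)), with the finger straight behind it. Now I push it forward.

```bash
python3 -m pendant '[[0,0.01,-0.003,0,0],[0,0.01,0,0,0],[0,0.008,0,0,0],[0,0.005,0,0,0],[0,0.005,0,0,0],[0,0.005,0,0,0],[0,0.005,0,0,0],[0,0.005,0,0,0],[0,0.005,0,0,0],[0,0,0,0,0]]'
python3 -c "
from h import *
look('wrist')"
```

```text
t: 9.78
eef_pos: [0.5164, 0.0918, 0.3522]
tool_rot: [-0.0, 0.999, 0.046, -0.0]
contact_force: [-3.6, 1.2, -0.8]
gripper_width: -0.0
grasp_force: 1.5
9.7833 F [-3.6  1.2 -0.8] finger [-0.0014 -0.0212] z 0.3522049994298253
knob [ 0.0255 -0.0237  0.1954] 3105 0.0004541154685357933
```

```bash
python3 -m pendant '[[0,0.005,0,0,0],[0,0.005,0,0,0],[0,0.004,0,0,0],[0,0.003,0,0,0],[0,0,0,0,0]]'
python3 -c "
from h import *
look('wrist')"
```

```text
t: 10.25
eef_pos: [0.5333, 0.0929, 0.3524]
tool_rot: [0.0, 0.999, 0.046, -0.0]
contact_force: [-4.1, -0.3, -1.7]
gripper_width: 0.001
grasp_force: 1.9
10.25 F [-4.1 -0.3 -1.7] finger [ 0.0155 -0.0215] z 0.3524254897167888
knob [ 0.0422 -0.0229  0.1918] 3128 0.0004622232522223925
```

Force is still only the running 4 N, so I advance in small steps until the stop answers.

```bash
python3 -m pendant '[[0,0.002,0,0,0],[0,0,0,0,0]]'; python3 -m pendant '[[0,0.0015,0,0,0],[0,0,0,0,0]]'
python3 -c "
from h import *
look('wrist')"
```

```text
t: 10.47
eef_pos: [0.5345, 0.0931, 0.3523]
tool_rot: [0.0, 0.999, 0.046, -0.001]
contact_force: [-6.1, -2.0, -1.3]
gripper_width: -0.005
grasp_force: 2.8
t: 10.63
eef_pos: [0.5356, 0.0933, 0.3521]
tool_rot: [0.0, 0.999, 0.046, -0.001]
contact_force: [-7.0, -0.4, -1.1]
gripper_width: 0.002
grasp_force: 3.6
10.6333 F [-7.  -0.4 -1.1] finger [ 0.0178 -0.0214] z 0.3521462415996145
knob [ 0.0423 -0.0229  0.1918] 2845 0.00046073772382939233
```

```bash
python3 -m pendant '[[0,0.002,0,0,0],[0,0,0,0,0],[0,0,0,0,0]]'; python3 -m pendant '[[0,0.002,0,0,0],[0,0,0,0,0]]'
python3 -c "
from h import *
look('wrist')"
```

```text
t: 10.93
eef_pos: [0.537, 0.0935, 0.3519]
tool_rot: [0.001, 0.999, 0.046, -0.002]
contact_force: [-8.9, -0.6, -0.6]
gripper_width: -0.003
grasp_force: 4.5
t: 11.1
eef_pos: [0.5386, 0.0936, 0.3517]
tool_rot: [0.001, 0.999, 0.046, -0.003]
contact_force: [-12.8, 0.5, -1.4]
gripper_width: -0.003
grasp_force: 5.6
11.1 F [-12.8   0.5  -1.4] finger [ 0.0208 -0.0213] z 0.3516603199456114
knob [ 0.0424 -0.0229  0.1918] 2476 0.00045680775061046223
```

The knob is stopped: position unchanged from 7 to 13 N, and the z drop of 6 mm gives f ≈ 0.268. It is home, so I back away and raise.

```bash
python3 -m pendant '[[0,-0.01,0,0,0],[0,-0.02,0,0,0],[0,-0.03,0,0,0],[0,-0.03,0,0,0],[0,0,0,0,0],[0,0,0,0,0]]'
python3 -c "
from h import *
look('wrist',n='pics/w7.png')"
```

```text
t: 11.65
eef_pos: [0.4508, 0.0855, 0.3539]
tool_rot: [0.0, 0.999, 0.046, 0.002]
contact_force: [0.2, 0.2, 0.3]
gripper_width: -0.001
grasp_force: 0.0
11.65 F [0.2 0.2 0.3] finger [-0.0673 -0.0217] z 0.35392948240546884
knob [ 0.0438 -0.0227  0.1919] 5129 0.0005358074605209432
```

View pics/w7.png

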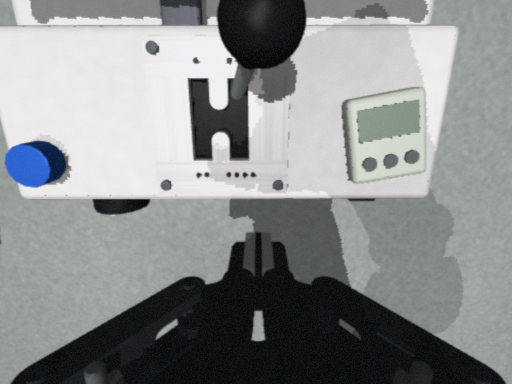

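The lever stands in the forward right slot (knob at (262,22), shank at the slot's front end), and the cap and timer are unmoved. I'll retreat upward and hand in.

```bash
python3 -m pendant '[[0,0,0,-0.03,0],[0,0,0,-0.03,0],[0,0,0,0,0],[0,0,0,0,0]]'
python3 -c "
from h import *
look('top');look('side')
print(bot.hand_in())"
```

```text
t: 12.03
eef_pos: [0.4528, 0.086, 0.415]
tool_rot: [-0.001, 0.999, 0.045, 0.003]
contact_force: [-0.3, 1.6, -0.7]
gripper_width: 0.001
grasp_force: 0.0
12.0333 F [-0.3  1.6 -0.7] finger [-0.0653 -0.0214] z 0.41499352499293946
12.0833 F [-0.8 -0.9 -0.6] finger [-0.0661 -0.0216] z 0.4135078162520032
knob [ 0.0424 -0.0215  0.1911] 108 0.0012726883748170894
the job is handed in; nothing more can be done
None
```

The lever was pushed from second through neutral and across the right leg, and stopped against its end stop in third. It was pushed with closed fingers and about 13 N at most; the arm is clear of it and the job is handed in after about 12 s.

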